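# Cure the resin bead on the turning model

### The job

Push the yellow peg to set the finishing turntable turning freely, either way round, at a pace between one turn in twelve seconds and one turn in three, so that the resin on the model cannot sag. While it turns on untouched at that pace, hold the blue curing torch from its stand upright, lens down, with the lens two to four centimetres above the green resin bead, and follow the bead, staying centred on it to within a centimetre or so, for six seconds without a break, never touching the bead or knocking the torch against the model. Then stand the torch back upright in its stand and let go of it (the table may still be turning); leave the jar, the screwdriver and the offcut where they are.

Things in the scene. Friction and masses are not known exactly. Their poses are not given: they have to be found in the camera images.
- turntable: Fixed grey base of the finishing turntable. Origin: centre of its underside on the bench, on the vertical turning axis. A round plywood platter, radius 142 mm, top 54 mm above the bench, runs on it and carries a white model house at its centre (60 x 60 mm, ridge 106 mm above the bench; base board 170 x 85 x 8 mm reaching out under the bead), the yellow peg and the green bead.
- platter (a joint): Platter angle, rad, anticlockwise from above, no stops. At 0 the peg is on the -x side of the axis, the bead on the +x side (base not turned); it starts within 1.1 of 0. Ball bearing: inertia about 0.011 kg m2 with its load (hidden, -30 to +40 %), viscous drag 0.0004 N m s/rad, no dry friction: left alone its speed decays with a time constant of about 28 s (20 to 39 s).
- peg_top (a point): Centre of the top of the upright yellow peg, 20 mm diameter, 60 mm tall above the platter (top 114 mm above the bench), 120 mm from the turning axis, on the far side of it from the bead.
- bead (a point): Green resin bead, a dome 32 mm across and 12 mm high, fixed on the model's base board, 88 mm from the turning axis. This point: the top of the dome, 74 mm above the bench; z up.
- torch: Blue curing torch (always on), a loose round stick 128 mm long, about 0.14 kg, standing lens down in the stand. Origin: centre of the lens, its lower end face; z runs up along the stick. Head 34 mm in diameter up to 30 mm from the lens, narrowing to a handle of 28 mm diameter from 38 mm to the top.
- stand: Fixed torch stand: dark foot disc, radius 42 mm, with a grey cup, left (+y) or right of the turntable, the jar on the other side. Origin: centre of its underside on the bench. The cup's inner floor, on which the lens stands, is 10 mm above the bench; inner radius 25 mm, 29 mm at the rim, rim 42 mm above the bench.
- jar: Bystander: amber glass jar with white cap, 60 mm diameter, 85 mm tall, loose. Origin: centre of its underside.
- screwdriver: Bystander: orange screwdriver, 150 mm long, lying on the bench to the left of the turntable, loose. Origin: middle of its underside.
- offcut: Bystander: wooden offcut 90 x 50 x 30 mm lying on the bench to the right of the turntable, loose. Origin: centre of its underside.
Not all that is in view belongs to the job. Of the things that look like the torch, the middle-sized one is meant.

How it is judged:
On the way, in this order (a step that is already met when the one before it is completed fails the run):
1. the turntable turns freely, touched by nothing, faster than 0.55 rad/s either way ((velocity of joint platter above 0.55 rad/s or velocity of joint platter below -0.55 rad/s) and contact force between anything else and turntable below 0.3 N), for 0.2 s.
2. for 5 s without a break, the upright torch's lens stays within 15 mm sideways of the bead's centre and 10 to 50 mm above its top, while the turntable runs untouched at more than 0.5 rad/s (horizontal distance between torch and bead below 0.015 m and z of torch in the frame of bead between 0.01 and 0.05 m and angle between torch's own z axis and vertical below 0.25 rad and (velocity of joint platter above 0.5 rad/s or velocity of joint platter below -0.5 rad/s) and contact force between anything else and turntable below 0.3 N), for 5 s.
At the end, for the whole second after the job is handed in: The torch stands upright (within 0.15 rad) and at rest on the floor of its stand's cup, released, within 20 mm of the cup's axis; the jar, screwdriver and offcut are within 30 mm of where they were. The turntable may still be turning (horizontal distance between torch and stand below 0.02 m and height (world z) of torch below 0.016 m and z of torch in the frame of stand above 0.004 m and angle between torch's own z axis and vertical below 0.15 rad and linear speed of torch below 0.02 m/s and distance of each of jar, screwdriver, offcut from where it was at the start of the episode below 0.03 m); the robot touches nothing.
It fails at once if the turntable is spun faster than 2.6 rad/s (velocity of joint platter above 2.6 rad/s or velocity of joint platter below -2.6 rad/s).
It fails at once if anything touches the resin bead (contact force between anything else and resin above 0.3 N).
It fails at once if the torch is knocked against the turntable or its model (over 5 N) (contact force between torch and turntable above 5 N).
It fails at once if the jar is shifted more than 30 mm or tipped (distance of jar from where it was at the start of the episode above 0.03 m or angle between jar's own z axis and vertical above 0.4 rad).
It fails at once if the screwdriver or the offcut is shifted more than 30 mm (distance of any of screwdriver, offcut from where it was at the start of the episode above 0.03 m).
It also fails if it takes over 67 s, if anything falls off the work surface, if the arm or the gripper's body presses on something with over 40 N, if the wrist force passes 120 N, or if a joint passes its speed limit or range.

### The arm

A 7-joint arm with a two-finger parallel gripper is mounted at the origin on the work surface. World frame = base frame: x ahead of the robot, y to its left, z up, the work surface at z = 0. Lengths are in m, angles in rad, forces in N, time in s.
With the tool pointing down it reaches from about 0.4 to 0.875 m from the base axis. Payload 6.5 kg.
Tool frame: the origin (TCP) lies midway between the tips of the shut fingers; the grasp point (between the pads) lies 19 mm behind it; z points along the fingers, y is the line along which they close (so a half turn about z gives the same grasp; the last joint's range is limited). The gripper opens to 88 mm and grips with 3 to 60 N. Pads are 18 mm wide; open, the fingers measure 123 mm over their backs; the gripper's body (75 mm by 187 mm) begins 45 mm behind the grasp point.
Start: joints at [-1.172, 0.536, -0.004, 1.538, 0.003, 1.067, -0.071], TCP at [0.291, 0.581, 0.239] pointing down, gripper open.
Joint ranges: [-2.7, 2.7], [-0.37, 2.16], [-1.27, 1.26], [0.24, 2.4], [-1.31, 4.45], [0.19, 1.91], [-2.76, 2.76]. Speed limits (rad/s): [2.39, 2.39, 3.14, 3.14, 3.14, 3.14, 3.14].

### API

Orientations are given as a unit quaternion [x, y, z, w].
In Python, from bench import r, viewer, job gives the robot as it stands.
- The arm moves only by the tool drive_tool, never from a script. Its argument "commands" is a list of rows, each an object with "rot": the turn, a rotation vector about the tool's x, y, z in rad, a list of three; "delta_pos": the shift along the tool's x, y, z in m, a list of three; "hand": the opening, from -1 (shut) to 1 (fully open). In form: [{"rot": [ax, ay, az], "delta_pos": [x, y, z], "hand": hand}, ...]. A call has 1 to 12 rows; each row shifts and turns the commanded pose from where the row before left it, along the tool's axes as they then stand; what a row does not reach is not made up. A row lasts 1/12 s, in which the tool goes at most 41.7 mm and 7.16 degrees, less where a joint would pass 70% of its speed; a pose out of reach is approached as far as the arm can. A call is refused whole if a number of a shift passes 0.0417 or a number of a turn 0.125, either way. A call with a gripper value outside its range is refused whole. The fingers move at their own pace and stop on an object; the grip force is fixed at half the most. Time passes only in rows, so rows that do not move let the fingers close. It gives the time, the measured TCP pose, the force, the opening and the grip force at its end, in the units of the state.
- r.sense(): the state, without advancing time (a new reading comes with each control period).
- viewer.snapshot(name): name is "side" or "top" or "wrist"; returns a dict with "pixels" (480x640x3 uint8, red, green, blue), "range_z" (480x640 float32, m along the optical axis (not along the pixel's ray), 0 where there is no reading), "intrinsics" (3x3 intrinsics, pixels), "dist_coeffs" ([k1, k2, p1, p2, k3] as OpenCV has them; the pictures are not rectified), "R" (3x3) and "t" (3): a world point X has camera coordinates R X + t; the wrist camera has in their place "T_tool_cam" (4x4, takes a point from camera to tool coordinates, whose origin is the TCP and whose axes are the flange's). Camera axes: x right, y down, z forward; pixel columns grow to the right and rows downward; lengths in m; the calibration is good to about 2 mm. A picture is of the moment at which its call begins: read the wrist's pose just before it.
- job.sign_off(): hands the job in; it is judged then, once.
The state is a dict: "time": time; "qpos": joint angles; "joint_vel": joint speeds; "joint_efforts": joint torques, N m; "eef_pos": TCP position; "ee_rot": TCP orientation; "wrist_force": force on the tool from outside, world axes, zero at the start; "torque": the same for the moment, N m; "gripper_width": finger opening in m; "grip_force": force on a finger pad.
Only numpy, scipy, OpenCV 4.12 (cv2) and the standard library are available. Lean on these libraries where they do the work, as an engineer would, in place of code of your own. Each camera call takes 0.05 s, during which the arm holds its last target. There are 200 camera calls.

## Working session

There is one attempt and no reset: what is moved stays moved. The work goes in short steps, Python scripts to look and compute and a tool call to move; the robot and the scene stay as the last step left them, time stands still between calls to the robot, and variables do not carry over. Pictures are saved under pics/ and viewed, at most 10 in all, crops included, and the job is handed in when it is done.

Besides the shell and the picture viewer there is one more tool, called in YAML: its name, and indented under it one key for each argument. drive_tool: Moves the arm, as the interface text tells. Its arguments: {"type":"object","properties":{"commands":{"type":"array"}},"required":["commands"]}

```bash
ls; mkdir -p pics; cat > h.py <<'E'
import numpy as np,cv2,pickle
from bench import r,viewer,job
def snap(n):
    s=r.sense(); d=viewer.snapshot(n); d['s']=s; return d
def save(d,f): cv2.imwrite('pics/'+f,cv2.cvtColor(np.asarray(d['pixels']),cv2.COLOR_RGB2BGR))
E
python3 - <<'E'
from h import *
for n in('top','side'):
    d=snap(n); save(d,n+'0.png'); pickle.dump(d,open(n+'0.pkl','wb'))
    print(n,d['intrinsics'],d['dist_coeffs'],d['R'],d['t'])
s=r.sense();print(s)
E
```

```text
pics
top [[584.20845562   0.         316.51413309]
 [  0.         584.20845562 237.88702152]
 [  0.           0.           1.        ]] [-0.06089426  0.          0.          0.          0.        ] [[-0.00413196 -0.99998959 -0.00193413]
 [-0.99420659  0.00431579 -0.10739942]
 [ 0.10740665  0.00147915 -0.99421407]] [0.03908541 0.57744524 1.29958586]
side [[485.22230505   0.         328.97207635]
 [  0.         485.22230505 238.65354388]
 [  0.           0.           1.        ]] [-0.04207034  0.          0.          0.          0.        ] [[-0.96233459 -0.2715827  -0.01244894]
 [-0.2027083   0.74729058 -0.63282394]
 [ 0.18116701 -0.60646486 -0.77419564]] [0.56190266 0.13822712 0.98060957]
{'time': 0.1, 'qpos': array([-1.17220919,  0.53709183, -0.00439809,  1.53873672,  0.00263265,
        1.06730299, -0.07119742]), 'joint_vel': array([ 5.96455315e-04, -1.42576527e-03,  1.01071334e-03, -3.54372625e-03,
        5.18494005e-04,  4.92787697e-05,  1.63054782e-03]), 'joint_efforts': array([ 2.64490540e-03, -5.72079635e+01,  9.93980393e-01, -2.52230376e+01,
       -5.60797763e-02,  1.34707644e-02,  7.25936934e-05]), 'eef_pos': array([0.2911515 , 0.58054469, 0.23794083]), 'ee_rot': array([ 2.30280504e-01,  9.73123990e-01, -7.60992280e-04, -9.64890624e-05]), 'wrist_force': array([-0.61933459, -0.31152363, -0.14533065]), 'torque': array([ 0.02100743, -0.00573356, -0.02694132]), 'grip_force': 0.0, 'gripper_width': 0.08804399902367528}
```

View pics/top0.png

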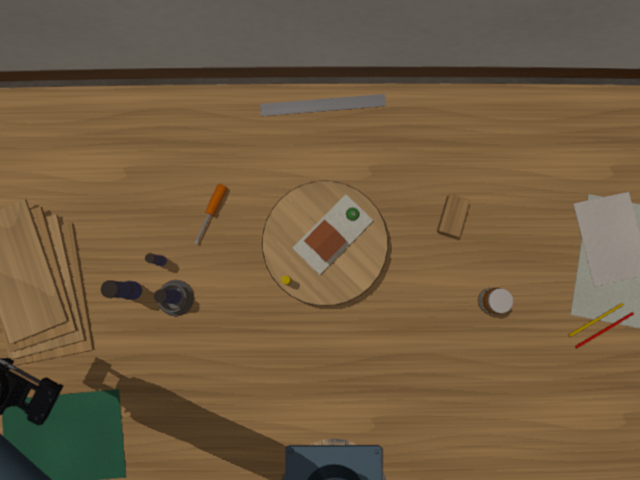

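View pics/side0.png

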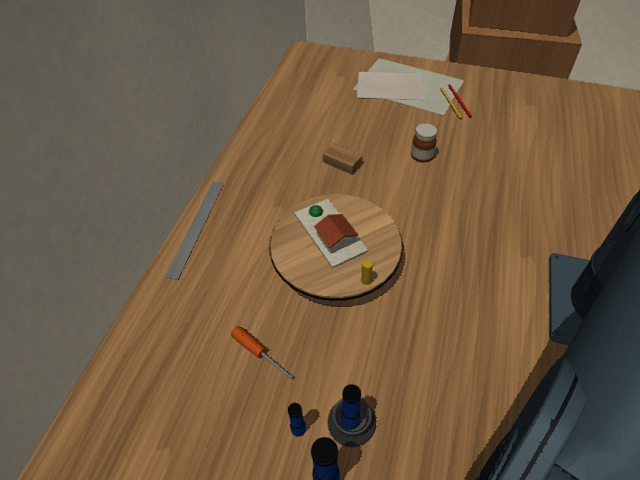

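Top view: the platter is at about (325,242), the peg at (287,280) and the bead at (352,214). There are three torch-like sticks: small at (155,259), large at (122,290), and one standing in the cup at (175,298). The one in the cup is the middle-sized one and fits the description. I'll measure and take the confirming crop.

```bash
cat >> h.py <<'E'
def ray(d,uv,z):
    K=np.array(d['intrinsics']);D=np.array(d['dist_coeffs'])
    p=cv2.undistortPoints(np.array(uv,float).reshape(-1,1,2),K,D).reshape(-1,2)
    R=np.array(d['R']);t=np.array(d['t']);C=-R.T@t
    v=np.c_[p,np.ones(len(p))]@R
    return C+v*((z-C[2])/v[:,2])[:,None]
def blob(m):
    n,l,st,c=cv2.connectedComponentsWithStats(m.astype(np.uint8))
    return [(int(st[i,4]),c[i].round(1),st[i,:4]) for i in np.argsort(-st[1:,4])+1][:6], l
def hsv(d): return cv2.cvtColor(np.asarray(d['pixels']),cv2.COLOR_RGB2HSV)
E
python3 - <<'E'
from h import *
for n in('top','side'):
    d=pickle.load(open(n+'0.pkl','rb'));h=hsv(d);H,S,V=h[...,0].astype(int),h[...,1].astype(int),h[...,2].astype(int)
    M={'green':(H>50)&(H<80)&(S>120)&(V>60),'yel':(H>22)&(H<32)&(S>180)&(V>120),'blue':(H>105)&(H<130)&(S>110)&(V>25),'orange':(H<13)&(S>200)&(V>120)}
    Z=dict(green=.068,yel=.114,blue=.1,orange=.01)
    R=np.array(d['R']);t=np.array(d['t'])
    for k,m in M.items():
        for a,c,st in blob(m)[0][:5]:
            if a<15:continue
            u,v=int(c[0]),int(c[1]);z=d['range_z'][v,u]
            K=d['intrinsics'];P=R.T@(np.array([(u-K[0,2])/K[0,0]*z,(v-K[1,2])/K[1,1]*z,z])-t)
            print(n,k,a,c,st,'plane',ray(d,[c],Z[k])[0].round(3),'depth',P.round(3))
d=pickle.load(open('top0.pkl','rb'))
# depth point cloud
K=np.array(d['intrinsics']);vv,uu=np.mgrid[:480,:640]
p=cv2.undistortPoints(np.stack([uu,vv],-1).reshape(-1,1,2).astype(float),K,np.array(d['dist_coeffs'])).reshape(480,640,2)
z=d['range_z'];P=(np.dstack([p,np.ones((480,640))])*z[...,None]-np.array(d['t']))@np.array(d['R'])
np.save('P.npy',P)
b=(uu>255)&(uu<400)&(vv>170)&(vv<315)
m=b&(P[...,2]>.045)&(P[...,2]<.064)
c=max(cv2.findContours(m.astype(np.uint8),0,1)[0],key=cv2.contourArea)
X=ray(d,c.reshape(-1,2),.054)[:,:2];(x,y),rr=cv2.minEnclosingCircle(X.astype(np.float32))
A=np.c_[2*X,np.ones(len(X))];s=np.linalg.lstsq(A,(X**2).sum(1),rcond=None)[0]
print('platter',x,y,rr,s[:2],np.sqrt(s[2]+s[0]**2+s[1]**2))
for nm,(u0,u1,v0,v1) in dict(sticks=(90,200,240,325),jar=(470,525,280,325),off=(430,480,185,245)).items():
    m=(uu>u0)&(uu<u1)&(vv>v0)&(vv<v1)&(P[...,2]>.012)
    for a,c,st in blob(m)[0][:4]:
        if a>20:
            q=P[st[1]:st[1]+st[3],st[0]:st[0]+st[2]].reshape(-1,3);q=q[q[:,2]>.012]
            top=q[q[:,2]>q[:,2].max()-.008]
            print(nm,a,c,st,'max',q.max(0).round(3),'min',q.min(0).round(3),'top mean',top.mean(0).round(3),len(top))
im=cv2.cvtColor(d['pixels'][230:340,90:220],4);cv2.imwrite('pics/crop.png',cv2.convertScaleAbs(cv2.resize(im,None,fx=5,fy=5,interpolation=3),alpha=2))
E
```

```text
top green 7850 [ 71.9 437.4] [  3 392 122  88] plane [0.139 0.571 0.068] depth [0.134 0.589 0.004]
top green 81 [351.8 213.8] [347 209  11  11] plane [ 0.627 -0.042  0.068] depth [ 0.63  -0.041  0.064]
top yel 158 [594.1 320.5] [570 304  53  32] plane [ 0.389 -0.555  0.114] depth [ 0.389 -0.593  0.012]
top yel 55 [285.3 279.4] [282 276   8   8] plane [0.48  0.103 0.114] depth [0.481 0.104 0.115]
top orange 151 [602.  331.1] [576 313  57  35] plane [ 0.36  -0.622  0.01 ] depth [ 0.364 -0.613  0.007]
side green 90 [314.9 210.9] [310 206  11  11] plane [ 0.626 -0.039  0.068] depth [ 0.627 -0.037  0.073]
side blue 479 [349.7 414.4] [340 398  21  32] plane [0.441 0.385 0.1  ] depth [0.444 0.376 0.079]
side blue 364 [325.3 471.7] [313 459  27  21] plane [0.454 0.475 0.1  ] depth [0.453 0.477 0.124]
side blue 242 [297.1 425. ] [290 414  16  22] plane [0.514 0.422 0.1  ] depth [0.522 0.408 0.057]
side blue 24 [323.  462.5] [315 460  18   5] plane [0.461 0.464 0.1  ] depth [0.456 0.476 0.161]
side orange 368 [246.2 340.6] [231 327  32  29] plane [0.674 0.269 0.01 ] depth [0.669 0.274 0.024]
side orange 60 [460.1 100.8] [449  85  22  30] plane [ 0.359 -0.62   0.01 ] depth [ 0.362 -0.623  0.008]
platter 0.5660697221755981 0.018624061718583107 0.141391783952713 [0.56607068 0.01881084] 0.1399584759593911
sticks 671 [120.8 289.3] [101 280  41  20] max [0.483 0.481 1.354] min [0.435 0.035 0.013] top mean [0.435 0.035 1.354] 2
sticks 651 [170.4 297.1] [154 283  33  31] max [0.477 0.39  1.354] min [0.408 0.035 0.012] top mean [0.435 0.035 1.354] 6
sticks 208 [155.3 258.8] [145 253  21  14] max [0.543 0.409 1.354] min [0.435 0.035 0.012] top mean [0.435 0.035 1.354] 2
jar 775 [495.  300.3] [478 287  35  28] max [0.464 0.035 1.354] min [ 0.403 -0.389  0.014] top mean [0.435 0.035 1.354] 3
off 859 [453.  215.6] [437 195  33  42] max [0.676 0.035 1.354] min [ 0.435 -0.316  0.012] top mean [0.435 0.035 1.354] 11
```

View pics/crop.png

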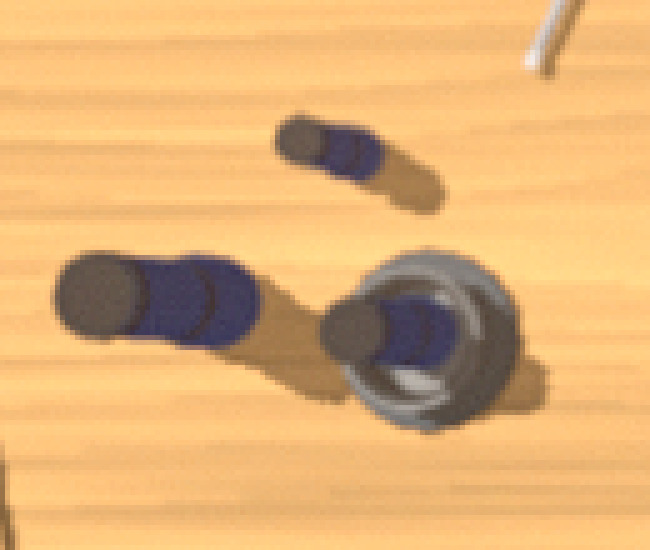

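The crop shows the dark-capped blue stick in the grey cup, cap at about crop (355,330), i.e. pixel (161,296). The small and large decoys stand clear of it to the upper left and left. The mid-sized one in the stand is the torch. All measured heights and radii agree (bead 86 mm and peg 120 mm from the axis). I'll turn the tool and shut the fingers for the push, then compute the stand position.

drive_tool:
  commands:
    - {"rot": [0,0,0.112],"delta_pos": [0,0,0],"hand": -1}
    - {"rot": [0,0,0.112],"delta_pos": [0,0,0],"hand": -1}
    - {"rot": [0,0,0.112],"delta_pos": [0,0,0],"hand": -1}
    - {"rot": [0,0,0.112],"delta_pos": [0,0,0],"hand": -1}
    - {"rot": [0,0,0.112],"delta_pos": [0,0,0],"hand": -1}
    - {"rot": [0,0,0.112],"delta_pos": [0,0,0],"hand": -1}

```text
time: 0.6
eef_pos: [0.2912, 0.5807, 0.2382]
ee_rot: [0.541, 0.841, -0.0, 0.0]
wrist_force: [0.3, -0.2, -0.4]
gripper_width: 0.0501
grip_force: 0.0
```

```bash
cat >> h.py <<'E'
from scipy.spatial.transform import Rotation as Ro
def go(target,s=None):
    s=s or r.sense(); R=Ro.from_quat(s['ee_rot']).as_matrix()
    d=R.T@(np.array(target)-s['eef_pos']); print('t',s['time'],'pos',s['eef_pos'].round(4),'x',R[:,0].round(3),'y',R[:,1].round(3),'z',R[:,2].round(3),'tool delta',d.round(4)); return d
E
python3 - <<'E'
from h import *
go([.4441,.0910,.2])
d=pickle.load(open('top0.pkl','rb'));D2=pickle.load(open('side0.pkl','rb'));P=np.load('P.npy')
print('cap via top plane',ray(d,[[161,296]],.138),'foot',ray(d,[[176.6,298]],.008))
q=P[275:325,145:200].reshape(-1,3);q=q[(q[:,2]>.128)&(q[:,2]<.15)];print('cap cloud',len(q),(q.min(0)+q.max(0))/2,q.max(0)-q.min(0),q[:,2].mean())
q=P[275:325,145:200].reshape(-1,3);q=q[(q[:,2]>.037)&(q[:,2]<.046)];print('rim',len(q),(q.min(0)+q.max(0))/2,q.max(0)-q.min(0))
print('side cap',ray(D2,[[351.5,392]],.138))
for z in(.165,):
  q=P[275:325,95:145].reshape(-1,3);q=q[(q[:,2]>.12)&(q[:,2]<.3)];print('big',len(q),(q.min(0)+q.max(0))/2,q.max(0)-q.min(0),q[:,2].max())
q=P[250:270,140:172].reshape(-1,3);q=q[(q[:,2]>.04)&(q[:,2]<.3)];print('small',len(q),(q.min(0)+q.max(0))/2,q.max(0)-q.min(0),q[:,2].max())
E
```

```text
t 0.6 pos [0.2912 0.5807 0.2382] x [-0.416  0.91  -0.001] y [ 0.91   0.416 -0.001] z [-0.    -0.001 -1.   ] tool delta [-0.509  -0.0644  0.0386]
cap via top plane [[0.44572165 0.36089763 0.138     ]] foot [[0.44227503 0.35943201 0.008     ]]
cap cloud 159 [0.4468516  0.36345295 0.13426873] [0.02715635 0.02850512 0.01186128] 0.1340591198533854
rim 190 [0.44445065 0.36009745 0.04144612] [0.06283751 0.0599683  0.00883951]
side cap [[0.44388251 0.36385657 0.138     ]]
big 350 [0.46097909 0.4619748  0.14336972] [0.03497279 0.03730168 0.04627517] 0.16650730281000067
small 153 [0.52900729 0.39805704 0.07212143] [0.02103311 0.02273599 0.0615397 ] 0.10289128184646079
```

drive_tool:
  commands:
    - {"rot": [0,0,0],"delta_pos": [-0.02,-0.003,0],"hand": -1}
    - {"rot": [0,0,0],"delta_pos": [-0.04,-0.005,0],"hand": -1}
    - {"rot": [0,0,0],"delta_pos": [-0.04,-0.005,0],"hand": -1}
    - {"rot": [0,0,0],"delta_pos": [-0.04,-0.005,0],"hand": -1}
    - {"rot": [0,0,0],"delta_pos": [-0.04,-0.005,0],"hand": -1}
    - {"rot": [0,0,0],"delta_pos": [-0.04,-0.005,0],"hand": -1}
    - {"rot": [0,0,0],"delta_pos": [-0.04,-0.005,0],"hand": -1}
    - {"rot": [0,0,0],"delta_pos": [-0.04,-0.005,0],"hand": -1}
    - {"rot": [0,0,0],"delta_pos": [-0.04,-0.005,0],"hand": -1}
    - {"rot": [0,0,0],"delta_pos": [-0.04,-0.005,0],"hand": -1}
    - {"rot": [0,0,0],"delta_pos": [-0.04,-0.005,0],"hand": -1}
    - {"rot": [0,0,0],"delta_pos": [-0.04,-0.005,0],"hand": -1}

```text
time: 1.6
eef_pos: [0.4321, 0.1373, 0.2387]
ee_rot: [0.538, 0.843, 0.0, -0.0]
wrist_force: [0.2, 0.7, -0.8]
gripper_width: 0.0004
grip_force: 0.0
```

```bash
python3 - <<'E'
from h import *
print(r.sense()['joint_vel'].round(2)); go([.4441,.0910,.085])
E
```

```text
[ 0.77 -0.02  0.34  0.05 -0.07 -0.01  1.13]
t 1.6 pos [0.4321 0.1373 0.2387] x [-0.421  0.907  0.   ] y [ 0.907  0.421 -0.   ] z [-0.  0. -1.] tool delta [-0.0471 -0.0086  0.1537]
```

drive_tool:
  commands:
    - {"rot": [0,0,0],"delta_pos": [-0.03,-0.005,0],"hand": -1}
    - {"rot": [0,0,0],"delta_pos": [-0.018,-0.003,0.01],"hand": -1}
    - {"rot": [0,0,0],"delta_pos": [0,0,0.03],"hand": -1}
    - {"rot": [0,0,0],"delta_pos": [0,0,0.04],"hand": -1}
    - {"rot": [0,0,0],"delta_pos": [0,0,0.04],"hand": -1}
    - {"rot": [0,0,0],"delta_pos": [0,0,0.024],"hand": -1}
    - {"rot": [0,0,0],"delta_pos": [0,0,0.01],"hand": -1}
    - {"rot": [0,0,0],"delta_pos": [0,0,0],"hand": -1}

```text
time: 2.27
eef_pos: [0.4436, 0.0919, 0.083]
ee_rot: [0.538, 0.843, -0.002, -0.001]
wrist_force: [0.0, 0.2, -0.1]
gripper_width: 0.0007
grip_force: 0.0
```

```bash
python3 - <<'E'
from h import *
go([.4441,.0910,.085])
d=snap('top');save(d,'top1.png')
d=snap('side');save(d,'side1.png')
E
```

```text
t 2.2667 pos [0.4436 0.0919 0.083 ] x [-0.42   0.907  0.   ] y [ 0.907  0.42  -0.004] z [-0.004 -0.002 -1.   ] tool delta [-0.001   0.0001 -0.002 ]
```

View pics/side1.png

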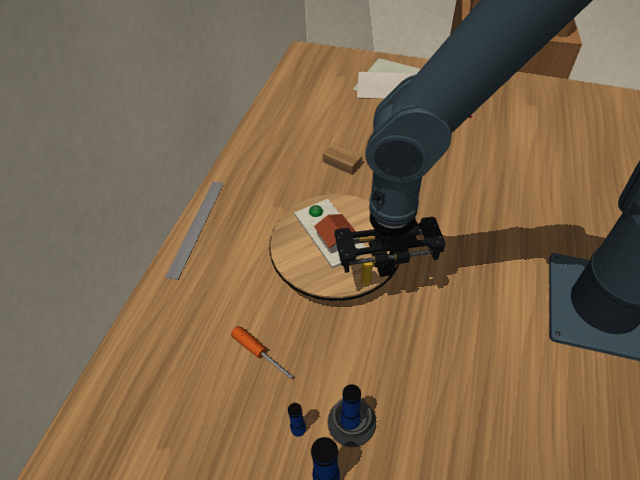

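The fingertips at about (388,265) sit just behind the peg at (367,272), on the robot side. Now I push along tool +y, then stop and lift.

drive_tool:
  commands:
    - {"rot": [0,0,0],"delta_pos": [0,0.002,0],"hand": -1}
    - {"rot": [0,0,0],"delta_pos": [0,0.002,0],"hand": -1}
    - {"rot": [0,0,0],"delta_pos": [0,0.003,0],"hand": -1}
    - {"rot": [0,0,0],"delta_pos": [0,0.004,0],"hand": -1}
    - {"rot": [0,0,0],"delta_pos": [0,0.005,0],"hand": -1}
    - {"rot": [0,0,0],"delta_pos": [0,0.0065,0],"hand": -1}
    - {"rot": [0,0,0],"delta_pos": [0,0.008,0],"hand": -1}
    - {"rot": [0,0,0],"delta_pos": [0,0.0095,0],"hand": -1}
    - {"rot": [0,0,0],"delta_pos": [0,0.011,0],"hand": -1}
    - {"rot": [0,0,0],"delta_pos": [0,0.012,0],"hand": -1}
    - {"rot": [0,0,0],"delta_pos": [0,0.013,0],"hand": -1}
    - {"rot": [0,0,0],"delta_pos": [0,0.0135,0],"hand": -1}

```text
time: 3.37
eef_pos: [0.5275, 0.1306, 0.0847]
ee_rot: [0.538, 0.843, 0.0, 0.0]
wrist_force: [-0.2, -0.0, -0.1]
gripper_width: 0.0004
grip_force: 0.1
```

drive_tool:
  commands:
    - {"rot": [0,0,0],"delta_pos": [0,0.0135,0],"hand": -1}
    - {"rot": [0,0,0],"delta_pos": [0,0.004,0],"hand": -1}
    - {"rot": [0,0,0],"delta_pos": [0,-0.004,0],"hand": -1}
    - {"rot": [0,0,0],"delta_pos": [0,-0.01,-0.02],"hand": -1}
    - {"rot": [0,0,0],"delta_pos": [0,0,-0.04],"hand": -1}
    - {"rot": [0,0,0],"delta_pos": [0,0,-0.03],"hand": 0}
    - {"rot": [0,0,0],"delta_pos": [0.02,0,-0.03],"hand": 0}

```text
time: 3.95
eef_pos: [0.5214, 0.1451, 0.2062]
ee_rot: [0.541, 0.841, -0.001, 0.001]
wrist_force: [0.8, 1.2, -0.3]
gripper_width: 0.0116
grip_force: 0.0
```

```bash
cat >> h.py <<'E'
C=np.array([.5661,.0188])
def ang(d):
    """platter angles (bead azimuth about C) from bead and from peg, by colour, None if not seen at right radius"""
    h=hsv(d).astype(int);H,S,V=h[...,0],h[...,1],h[...,2];out={}
    for k,m,z,rad,o in(('bead',(H>50)&(H<80)&(S>120)&(V>45),.068,.088,0),('peg',(H>22)&(H<32)&(S>180)&(V>80),.114 if 0 else .105,.12,np.pi)):
        for a,c,st in blob(m)[0]:
            q=ray(d,[c],z)[0,:2]-C
            if a>25 and abs(np.hypot(*q)-rad)<.012: out[k]=(round(float(np.arctan2(q[1],q[0])-o+np.pi)%(2*np.pi)-np.pi,3),a,round(float(np.hypot(*q)),3)); break
    return out
def log(n):
    d=snap(n); a=ang(d); open('log.txt','a').write(repr((float(d['s']['time']),n,a))+'\n'); print(d['s']['time'],n,a); return d
E
python3 - <<'E'
from h import *
for n in('top','side'):
  d=pickle.load(open(n+'0.pkl','rb'));print('t0',n,ang(d))
for i in range(3):
  log('top');log('side')
go([.445,.3615,.2])
E
```

```text
t0 top {'bead': (-0.784, 81, 0.086), 'peg': (-0.777, 59, 0.12)}
t0 side {'bead': (-0.777, 101, 0.082)}
3.95 top {'bead': (-2.37, 85, 0.088), 'peg': (-2.355, 65, 0.12)}
4.0 side {'bead': (-2.577, 45, 0.086)}
4.05 top {'bead': (-2.505, 81, 0.088), 'peg': (-2.502, 64, 0.12)}
4.1 side {'bead': (-2.68, 77, 0.089), 'peg': (-2.61, 29, 0.119)}
4.15 top {'bead': (-2.646, 63, 0.088), 'peg': (-2.651, 61, 0.12)}
4.2 side {'bead': (-2.825, 81, 0.091), 'peg': (-2.767, 28, 0.118)}
t 4.25 pos [0.5199 0.1487 0.2034] x [-0.42   0.907 -0.   ] y [ 0.907  0.42  -0.003] z [-0.002 -0.001 -1.   ] tool delta [0.2246 0.0214 0.0033]
```

drive_tool:
  commands:
    - {"rot": [0,0,0.109],"delta_pos": [0.02,0,0],"hand": 0.2}
    - {"rot": [0,0,0.109],"delta_pos": [0.025,-0.007,0],"hand": 0.2}
    - {"rot": [0,0,0.108],"delta_pos": [0.03,-0.005,0],"hand": 0.2}
    - {"rot": [0,0,0.108],"delta_pos": [0.03,0,0],"hand": 0.2}
    - {"rot": [0,0,0],"delta_pos": [0.04,-0.01,0],"hand": 0.2}
    - {"rot": [0,0,0],"delta_pos": [0.03,-0.01,0],"hand": 0.2}
    - {"rot": [0,0,0],"delta_pos": [0.02,-0.005,0],"hand": 0.2}
    - {"rot": [0,0,0],"delta_pos": [0.01,-0.002,0],"hand": 0.2}

```text
time: 4.92
eef_pos: [0.4543, 0.3497, 0.2028]
ee_rot: [0.706, 0.708, -0.001, -0.0]
wrist_force: [-1.0, -0.3, 0.3]
gripper_width: 0.0529
grip_force: 0.0
```

```bash
python3 - <<'E'
from h import *
log('top')
go([.445,.3617,.2])
E
```

```text
4.9167 top {'bead': (2.513, 80, 0.089), 'peg': (2.506, 61, 0.12)}
t 4.9667 pos [0.4546 0.3502 0.203 ] x [-0.004  1.    -0.001] y [ 1.     0.004 -0.002] z [-0.002 -0.001 -1.   ] tool delta [ 0.0115 -0.0095  0.003 ]
```

drive_tool:
  commands:
    - {"rot": [0,0,0],"delta_pos": [0.0115,-0.0095,0],"hand": 0.2}
    - {"rot": [0,0,0],"delta_pos": [0,0,0.02],"hand": 0.2}
    - {"rot": [0,0,0],"delta_pos": [0,0,0.035],"hand": 0.2}
    - {"rot": [0,0,0],"delta_pos": [0,0,0.035],"hand": 0.2}
    - {"rot": [0,0,0],"delta_pos": [0,0,0.021],"hand": 0.2}
    - {"rot": [0,0,0],"delta_pos": [0,0,0],"hand": 0.2}
    - {"rot": [0,0,0],"delta_pos": [0,0,0],"hand": -1}
    - {"rot": [0,0,0],"delta_pos": [0,0,0],"hand": -1}
    - {"rot": [0,0,0],"delta_pos": [0,0,0],"hand": -1}
    - {"rot": [0,0,0],"delta_pos": [0,0,0],"hand": -1}
    - {"rot": [0,0,0],"delta_pos": [0,0,0],"hand": -1}

```text
time: 5.88
eef_pos: [0.448, 0.3593, 0.0952]
ee_rot: [0.707, 0.707, 0.001, 0.0]
wrist_force: [0.8, -0.6, 4.7]
gripper_width: 0.0269
grip_force: 30.0
```

```bash
python3 - <<'E'
from h import *
s=r.sense();print(s['gripper_width'],s['grip_force'],s['wrist_force'])
log('top')
d=snap('side');save(d,'side2.png')
go([.445,.3617,.092])
E
```

```text
0.02687256479096843 29.99196706339717 [ 0.80988846 -0.55855343  4.73727794]
5.8833 top {'bead': (1.139, 70, 0.088), 'peg': (1.123, 66, 0.12)}
t 5.9833 pos [0.448  0.3593 0.0952] x [0.    1.    0.002] y [ 1.    -0.     0.002] z [ 0.002  0.002 -1.   ] tool delta [ 0.0024 -0.003   0.0032]
```

View pics/side2.png

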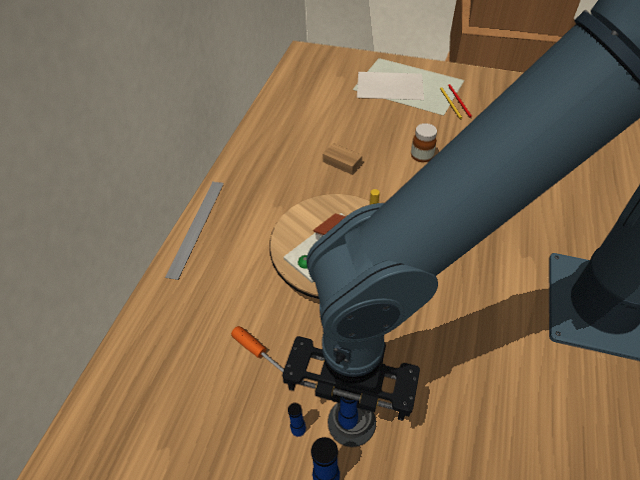

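drive_tool:
  commands:
    - {"rot": [0,0,0],"delta_pos": [0,0,-0.015],"hand": -1}
    - {"rot": [0,0,0],"delta_pos": [0,0,-0.03],"hand": -1}
    - {"rot": [0,0,0],"delta_pos": [0,0,-0.035],"hand": -1}
    - {"rot": [0,0,0],"delta_pos": [0,0,-0.03],"hand": -1}
    - {"rot": [0,0,0],"delta_pos": [-0.01,0.005,-0.02],"hand": -1}
    - {"rot": [0,0,0],"delta_pos": [-0.03,0.012,0],"hand": -1}
    - {"rot": [0,0,0],"delta_pos": [-0.04,0.014,0],"hand": -1}
    - {"rot": [0,0,0],"delta_pos": [-0.04,0.014,0],"hand": -1}
    - {"rot": [0,0,0],"delta_pos": [-0.04,0.014,0],"hand": -1}
    - {"rot": [0,0,0],"delta_pos": [-0.03,0.014,0],"hand": -1}
    - {"rot": [0,0,0],"delta_pos": [-0.02,0.012,0],"hand": -1}
    - {"rot": [0,0,0],"delta_pos": [-0.01,0.005,0],"hand": -1}

```text
time: 6.98
eef_pos: [0.5376, 0.1368, 0.2243]
ee_rot: [0.709, 0.705, 0.0, 0.001]
wrist_force: [-0.8, -0.3, -1.2]
gripper_width: 0.0271
grip_force: 30.0
```

```bash
cat >> h.py <<'E'
from scipy.optimize import least_squares
def fit():
    T=[];A=[]
    for l in open('log.txt'):
        t,n,a=eval(l)
        if n!='top' or not a: continue
        v=[x[0] for x in a.values()]; v=[v[0]]+[v[0]+(x-v[0]+np.pi)%(2*np.pi)-np.pi for x in v[1:]]
        T.append(t);A.append(np.mean(v))
    T=np.array(T);A=np.array(A);t0=T[0]
    U=[A[0]]
    for i in range(1,len(A)):  # unwrap with w~-1.4 decaying
        pred=U[-1]-1.43*28*(np.exp(-(T[i-1]-t0)/28)-np.exp(-(T[i]-t0)/28)); U.append(pred+(A[i]-pred+np.pi)%(2*np.pi)-np.pi)
    U=np.array(U)
    f=lambda p,T:p[0]+p[1]*p[2]*(1-np.exp(-(T-t0)/p[2]))
    R=least_squares(lambda p:np.r_[(f(p,T)-U)/.008,(p[2]-28)/5],[U[0],-1.43,28.])
    p=R.x; print('fit',p.round(3),'res',(f(p,T)-U).round(3)); return lambda t:f(p,np.asarray(t)),(lambda t:p[1]*np.exp(-(t-t0)/p[2]))
E
python3 - <<'E'
from h import *
s=r.sense();print(s['qpos'].round(2),s['gripper_width'],s['wrist_force'])
log('top');d=log('side');save(d,'side3.png');log('top')
h=hsv(d).astype(int);m=(h[...,0]>105)&(h[...,0]<130)&(h[...,1]>110)&(h[...,2]>25)
print(blob(m)[0][:4])
K=np.array(d['intrinsics']);vv,uu=np.nonzero(m);z=d['range_z'][vv,uu]
p=cv2.undistortPoints(np.c_[uu,vv].reshape(-1,1,2).astype(float),K,np.array(d['dist_coeffs'])).reshape(-1,2)
P=(np.c_[p,np.ones(len(p))]*z[:,None]-d['t'])@d['R'];np.save('Q.npy',P)
e=d['s']['eef_pos'];q=P[np.hypot(P[:,0]-e[0],P[:,1]-e[1])<.06]
print(e,len(q),q.min(0),q.max(0))
for a,b,rad in((.04,.1,.014),(.0,.04,.017)):
  zz=q[:,2]-q[:,2].min(); w=q[(zz>=a)&(zz<b)]
  if len(w)>15:
    A=least_squares(lambda c:np.hypot(w[:,0]-c[0],w[:,1]-c[1])-rad,w[:,:2].mean(0)-[0.,.01],loss='soft_l1',f_scale=.002).x;print(a,b,len(w),A,A-e[:2])
fit();go([.538,.14,.225])
E
```

```text
[-0.69  0.42  0.47  1.83 -0.22  0.94 -0.13] 0.027107712762492343 [-0.78924332 -0.27273623 -1.19122924]
6.9833 top {'bead': (-0.392, 76, 0.086), 'peg': (-0.391, 57, 0.121)}
7.0333 side {'bead': (-0.384, 71, 0.081)}
7.0833 top {'bead': (-0.533, 76, 0.086), 'peg': (-0.525, 53, 0.121)}
[(661, array([331.1, 248.7]), array([323, 226,  18,  45], dtype=int32)), (376, array([325.6, 471.7]), array([313, 459,  27,  21], dtype=int32)), (247, array([297.1, 424.9]), array([290, 414,  16,  22], dtype=int32)), (36, array([323.2, 461.2]), array([313, 456,  23,   9], dtype=int32))]
[0.53788649 0.13638587 0.22419816] 689 [0.50068535 0.09253832 0.05804578] [0.57184313 0.18771225 0.55435484]
0.04 0.1 90 [0.53728248 0.1437348 ] [-0.00060401  0.00734892]
fit [-2.355 -1.492 31.991] res [ 0.007 -0.001 -0.004 -0.003 -0.003  0.     0.002]
t 7.1333 pos [0.536  0.1414 0.2237] x [0.001 1.    0.001] y [ 1.    -0.001 -0.   ] z [-0.     0.001 -1.   ] tool delta [-0.0014  0.002  -0.0013]
```

View pics/side3.png

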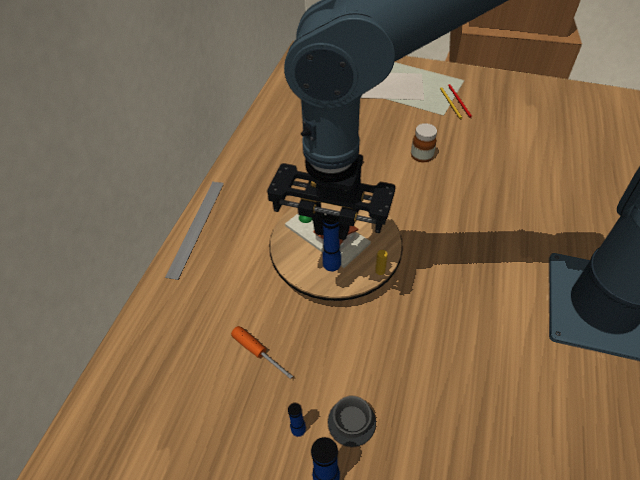

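```bash
python3 - <<'E'
from h import *
d=log('side');log('top')
e=d['s']['eef_pos'];print(e)
h=hsv(d).astype(int);m=(h[...,0]>105)&(h[...,0]<130)&(h[...,1]>110)&(h[...,2]>25)
b,l=blob(m);c=b[0];print(c);lab=l[int(c[1][1]),int(c[1][0])]
vv,uu=np.nonzero(l==lab)
# silhouette mid-column per row -> ray; intersect with plane x... axis lies where ray meets given z: use bottom ellipse & width centre
z=d['range_z'][vv,uu];K=np.array(d['intrinsics'])
p=cv2.undistortPoints(np.c_[uu,vv].reshape(-1,1,2).astype(float),K,np.array(d['dist_coeffs'])).reshape(-1,2)
P=(np.c_[p,np.ones(len(p))]*z[:,None]-d['t'])@d['R']
P=P[(abs(P[:,0]-e[0])<.025)&(abs(P[:,1]-e[1]-.01)<.03)]
for a,bb,rad in((.1,.15,.017),(.13,.165,.017),(.18,.21,.014)):
  w=P[(P[:,2]>a)&(P[:,2]<bb)]
  if len(w)>10:
    A=least_squares(lambda c:np.hypot(w[:,0]-c[0],w[:,1]-c[1])-rad,w[:,:2].mean(0)-[0.,.01],loss='soft_l1',f_scale=.001).x;print(a,bb,len(w),w[:,:2].mean(0),A-e[:2])
print('z',np.percentile(P[:,2],[0.5,2,50,99]))
fit()
E
```

```text
7.1333 side {}
7.1833 top {'bead': (-0.669, 77, 0.086), 'peg': (-0.66, 52, 0.12)}
[0.53596812 0.14136263 0.22366847]
(675, array([331.3, 251.2]), array([323, 229,  18,  45], dtype=int32))
0.1 0.15 50 [0.53085272 0.15906483] [0.00040193 0.00406016]
0.13 0.165 130 [0.53163333 0.15913431] [0.00046866 0.00436733]
0.18 0.21 136 [0.5330535  0.15666471] [0.00066975 0.00452294]
z [0.14173525 0.14450273 0.19879344 0.25552693]
fit [-2.355 -1.492 32.23 ] res [ 0.007 -0.001 -0.004 -0.003 -0.003 -0.     0.002  0.002]
```

drive_tool:
  commands:
    - {"rot": [0,0,0],"delta_pos": [0,0,0],"hand": -1}
    - {"rot": [0,0,0],"delta_pos": [0,0,0],"hand": -1}
    - {"rot": [0,0,0],"delta_pos": [0,0,0],"hand": -1}
    - {"rot": [0,0,0],"delta_pos": [0,0,0],"hand": -1}
    - {"rot": [0,0,0],"delta_pos": [0,0,0],"hand": -1}
    - {"rot": [0,0,0],"delta_pos": [0,0,0],"hand": -1}
    - {"rot": [0,0,0],"delta_pos": [0,0,0],"hand": -1}
    - {"rot": [0,0,0],"delta_pos": [0,0,0],"hand": -1}
    - {"rot": [0,0,0],"delta_pos": [0,0,0],"hand": -1}
    - {"rot": [0,0,0],"delta_pos": [0,0,0],"hand": -1}

```text
time: 8.07
eef_pos: [0.5363, 0.1408, 0.2237]
ee_rot: [0.707, 0.707, 0.0, 0.0]
wrist_force: [0.6, -0.1, -0.7]
gripper_width: 0.0272
grip_force: 30.0
```

```bash
cat >> h.py <<'E'
OFF=np.array([0.,.0025])
def plan(cmd,t,n,z,blend=0,corr=(0,0)):
    """rows of tool delta [dy,dx,-dz] from commanded TCP `cmd` at time t to follow the bead; blend rows to come onto it"""
    f,w=fit(); cur=np.array(cmd,float); print('w',w(t),'bead az now',float(f(t))%(2*np.pi)); st=cur.copy(); acc=np.zeros(3)
    for k in range(1,n+1):
        th=f(t+k/12); g=np.r_[C+.088*np.array([np.cos(th),np.sin(th)])-OFF+np.array(corr),z]
        b=1 if k>=blend else .5-.5*np.cos(np.pi*k/blend)
        tgt=st*(1-b)+g*b; dl=(tgt-cur)*1e3; dl=np.round(dl*2)/2; cur=cur+dl/1e3
        print(k,[dl[1]/1e3,dl[0]/1e3,-dl[2]/1e3])
    print('end cmd',cur.round(4))
E
python3 - <<'E'
from h import *
log('top');log('top')
s=r.sense();print(s['time'],s['eef_pos'])
f,w=fit()
for t in np.arange(9,11,.25): a=f(t);print(t,(a%(2*np.pi)).round(2),(C+.088*np.array([np.cos(a),np.sin(a)])).round(3))
E
```

```text
8.0667 top {'bead': (-1.863, 84, 0.088)}
8.1167 top {'bead': (-1.933, 85, 0.088)}
8.1667 [0.53628948 0.14077667 0.22372156]
fit [-2.356 -1.484 37.499] res [ 0.007 -0.001 -0.003  0.001 -0.    -0.006 -0.005 -0.006  0.004  0.008]
9.0 3.2 [0.478 0.014]
9.25 2.88 [0.481 0.042]
9.5 2.55 [0.493 0.068]
9.75 2.24 [0.512 0.088]
10.0 1.92 [0.536 0.102]
10.25 1.6 [0.563 0.107]
10.5 1.29 [0.59  0.103]
10.75 0.98 [0.615 0.092]
```

drive_tool:
  commands:
    - {"rot": [0,0,0],"delta_pos": [0,0,0],"hand": -1}
    - {"rot": [0,0,0],"delta_pos": [0,0,0],"hand": -1}
    - {"rot": [0,0,0],"delta_pos": [0,0,0],"hand": -1}
    - {"rot": [0,0,0],"delta_pos": [0,0,0],"hand": -1}
    - {"rot": [0,0,0],"delta_pos": [0,0,0],"hand": -1}
    - {"rot": [0,0,0],"delta_pos": [0,0,0],"hand": -1}
    - {"rot": [0,0,0],"delta_pos": [0,0,0],"hand": -1}
    - {"rot": [0,0,0],"delta_pos": [0,0,0],"hand": -1}
    - {"rot": [0,0,0],"delta_pos": [0,0,0],"hand": -1}
    - {"rot": [0,0,0],"delta_pos": [0,0,0],"hand": -1}
    - {"rot": [0,0,0],"delta_pos": [0,0,0],"hand": -1}
    - {"rot": [0,0,0],"delta_pos": [0,0,0],"hand": -1}

```text
time: 9.17
eef_pos: [0.5363, 0.1408, 0.2237]
ee_rot: [0.707, 0.707, 0.0, 0.0]
wrist_force: [0.3, 0.2, -1.1]
gripper_width: 0.0272
grip_force: 30.0
```

```bash
python3 - <<'E'
from h import *
log('top');log('top');log('top')
s=r.sense();print(s['time'],s['eef_pos'])
plan([.5363,.1408,.2237],s['time']+2/12,12,.187,8)
E
```

```text
9.1667 top {'bead': (3.004, 78, 0.089), 'peg': (2.999, 63, 0.12)}
9.2167 top {'bead': (2.936, 82, 0.089), 'peg': (2.935, 63, 0.12)}
9.2667 top {'bead': (2.876, 76, 0.09), 'peg': (2.868, 63, 0.12)}
9.3167 [0.53626707 0.1408068  0.2237225 ]
fit [-2.355 -1.489 34.686] res [ 0.008 -0.    -0.003 -0.001 -0.003 -0.006 -0.005 -0.005  0.01   0.014
 -0.004 -0.002 -0.002]
w -1.2697832598731906 bead az now 2.593910850783171
1 [np.float64(-0.0025), np.float64(-0.0015), np.float64(0.0015)]
2 [np.float64(-0.007), np.float64(-0.0035), np.float64(0.004)]
3 [np.float64(-0.0085), np.float64(-0.0035), np.float64(0.006)]
4 [np.float64(-0.008), np.float64(-0.0015), np.float64(0.007)]
5 [np.float64(-0.0065), np.float64(0.0015), np.float64(0.007)]
6 [np.float64(-0.0045), np.float64(0.005), np.float64(0.006)]
7 [np.float64(-0.0015), np.float64(0.008), np.float64(0.004)]
8 [np.float64(0.0005), np.float64(0.009), np.float64(0.001)]
9 [np.float64(0.001), np.float64(0.009), np.float64(0.0)]
10 [np.float64(0.0005), np.float64(0.0095), np.float64(0.0)]
11 [np.float64(-0.0005), np.float64(0.009), np.float64(0.0)]
12 [np.float64(-0.002), np.float64(0.0085), np.float64(0.0)]
end cmd [0.5858 0.1018 0.1872]
```

drive_tool:
  commands:
    - {"rot": [0,0,0],"delta_pos": [0,0,0],"hand": -1}
    - {"rot": [0,0,0],"delta_pos": [0,0,0],"hand": -1}
    - {"rot": [0,0,0],"delta_pos": [-0.0025,-0.0015,0.0015],"hand": -1}
    - {"rot": [0,0,0],"delta_pos": [-0.007,-0.0035,0.004],"hand": -1}
    - {"rot": [0,0,0],"delta_pos": [-0.0085,-0.0035,0.006],"hand": -1}
    - {"rot": [0,0,0],"delta_pos": [-0.008,-0.0015,0.007],"hand": -1}
    - {"rot": [0,0,0],"delta_pos": [-0.0065,0.0015,0.007],"hand": -1}
    - {"rot": [0,0,0],"delta_pos": [-0.0045,0.005,0.006],"hand": -1}
    - {"rot": [0,0,0],"delta_pos": [-0.0015,0.008,0.004],"hand": -1}
    - {"rot": [0,0,0],"delta_pos": [0.0005,0.009,0.001],"hand": -1}
    - {"rot": [0,0,0],"delta_pos": [0.001,0.009,0],"hand": -1}
    - {"rot": [0,0,0],"delta_pos": [0.0005,0.0095,0],"hand": -1}

```text
time: 10.32
eef_pos: [0.5698, 0.105, 0.1873]
ee_rot: [0.707, 0.707, 0.0, 0.0]
wrist_force: [-0.3, -0.1, -0.7]
gripper_width: 0.0273
grip_force: 30.0
```

```bash
python3 - <<'E'
from h import *
s=r.sense();cmd=np.array([.5363+.032-.0005+.0005,.1408-.0365,.1872]);cmd=np.array([.5363+(-1.5-3.5-3.5-1.5+1.5+5+8+9+9+9.5)/1e3,.1408+(-2.5-7-8.5-8-6.5-4.5-1.5+.5+1+.5)/1e3,.2237-.0365])
print(s['time'],s['eef_pos'].round(4),'cmd',cmd,'lag mm',((cmd-s['eef_pos'])*1e3).round(1))
plan(cmd,s['time'],24,.187)
E
```

```text
10.3167 [0.5698 0.105  0.1873] cmd [0.5683 0.1043 0.1872] lag mm [-1.5 -0.7 -0.1]
fit [-2.355 -1.489 34.686] res [ 0.008 -0.    -0.003 -0.001 -0.003 -0.006 -0.005 -0.005  0.01   0.014
 -0.004 -0.002 -0.002]
w -1.2396405705710238 bead az now 1.548367877235954
1 [np.float64(-0.0005), np.float64(0.009), np.float64(0.0)]
2 [np.float64(-0.002), np.float64(0.0085), np.float64(0.0)]
3 [np.float64(-0.0025), np.float64(0.009), np.float64(0.0)]
4 [np.float64(-0.003), np.float64(0.0085), np.float64(0.0)]
5 [np.float64(-0.0045), np.float64(0.0075), np.float64(0.0)]
6 [np.float64(-0.005), np.float64(0.0075), np.float64(0.0)]
7 [np.float64(-0.0055), np.float64(0.007), np.float64(0.0)]
8 [np.float64(-0.0065), np.float64(0.0065), np.float64(0.0)]
9 [np.float64(-0.007), np.float64(0.0055), np.float64(0.0)]
10 [np.float64(-0.007), np.float64(0.005), np.float64(0.0)]
11 [np.float64(-0.008), np.float64(0.004), np.float64(0.0)]
12 [np.float64(-0.0085), np.float64(0.003), np.float64(0.0)]
13 [np.float64(-0.0085), np.float64(0.0025), np.float64(0.0)]
14 [np.float64(-0.0085), np.float64(0.0015), np.float64(0.0)]
15 [np.float64(-0.0085), np.float64(0.001), np.float64(0.0)]
16 [np.float64(-0.009), np.float64(-0.0005), np.float64(0.0)]
17 [np.float64(-0.0085), np.float64(-0.001), np.float64(0.0)]
18 [np.float64(-0.0085), np.float64(-0.002), np.float64(0.0)]
19 [np.float64(-0.0085), np.float64(-0.0025), np.float64(0.0)]
20 [np.float64(-0.008), np.float64(-0.0035), np.float64(0.0)]
21 [np.float64(-0.0075), np.float64(-0.0045), np.float64(0.0)]
22 [np.float64(-0.007), np.float64(-0.005), np.float64(0.0)]
23 [np.float64(-0.0065), np.float64(-0.0055), np.float64(0.0)]
24 [np.float64(-0.0055), np.float64(-0.0065), np.float64(0.0)]
end cmd [ 0.6233 -0.0502  0.1872]
```

drive_tool:
  commands:
    - {"rot": [0,0,0],"delta_pos": [-0.0005,0.009,0],"hand": -1}
    - {"rot": [0,0,0],"delta_pos": [-0.002,0.0085,0],"hand": -1}
    - {"rot": [0,0,0],"delta_pos": [-0.0025,0.009,0],"hand": -1}
    - {"rot": [0,0,0],"delta_pos": [-0.003,0.0085,0],"hand": -1}
    - {"rot": [0,0,0],"delta_pos": [-0.0045,0.0075,0],"hand": -1}
    - {"rot": [0,0,0],"delta_pos": [-0.005,0.0075,0],"hand": -1}
    - {"rot": [0,0,0],"delta_pos": [-0.0055,0.007,0],"hand": -1}
    - {"rot": [0,0,0],"delta_pos": [-0.0065,0.0065,0],"hand": -1}
    - {"rot": [0,0,0],"delta_pos": [-0.007,0.0055,0],"hand": -1}
    - {"rot": [0,0,0],"delta_pos": [-0.007,0.005,0],"hand": -1}
    - {"rot": [0,0,0],"delta_pos": [-0.008,0.004,0],"hand": -1}
    - {"rot": [0,0,0],"delta_pos": [-0.0085,0.003,0],"hand": -1}

```text
time: 11.32
eef_pos: [0.6497, 0.0434, 0.1872]
ee_rot: [0.707, 0.707, -0.0, 0.0]
wrist_force: [-0.5, -0.3, -1.2]
gripper_width: 0.0272
grip_force: 30.0
```

```bash
python3 - <<'E'
from h import *
s=r.sense();cmd=np.array([.5683+.0815,.1043-.06,.1872])
print('lag mm',((cmd-s['eef_pos'])*1e3).round(1))
d=log('top');save(d,'top2.png');t=r.sense()['time'];print(t)
plan(cmd,t,24,.187)
E
```

```text
lag mm [0.1 0.9 0. ]
11.3167 top {'peg': (0.322, 67, 0.121)}
11.3667
fit [-2.355 -1.489 34.974] res [ 0.007 -0.    -0.004 -0.001 -0.003 -0.006 -0.004 -0.005  0.01   0.014
 -0.004 -0.003 -0.003  0.001]
w -1.204150453844115 bead az now 0.2628248771871533
1 [np.float64(-0.014), np.float64(0.003), np.float64(0.0)]
2 [np.float64(-0.0085), np.float64(0.001), np.float64(0.0)]
3 [np.float64(-0.009), np.float64(0.0), np.float64(0.0)]
4 [np.float64(-0.0085), np.float64(-0.0005), np.float64(0.0)]
5 [np.float64(-0.0085), np.float64(-0.0015), np.float64(0.0)]
6 [np.float64(-0.0085), np.float64(-0.0025), np.float64(0.0)]
7 [np.float64(-0.008), np.float64(-0.0035), np.float64(0.0)]
8 [np.float64(-0.0075), np.float64(-0.004), np.float64(0.0)]
9 [np.float64(-0.0075), np.float64(-0.0045), np.float64(0.0)]
10 [np.float64(-0.0065), np.float64(-0.0055), np.float64(0.0)]
11 [np.float64(-0.006), np.float64(-0.006), np.float64(0.0)]
12 [np.float64(-0.0055), np.float64(-0.0065), np.float64(0.0)]
13 [np.float64(-0.005), np.float64(-0.0075), np.float64(0.0)]
14 [np.float64(-0.004), np.float64(-0.0075), np.float64(0.0)]
15 [np.float64(-0.0035), np.float64(-0.0075), np.float64(0.0)]
16 [np.float64(-0.0025), np.float64(-0.008), np.float64(0.0)]
17 [np.float64(-0.002), np.float64(-0.0085), np.float64(0.0)]
18 [np.float64(-0.001), np.float64(-0.0085), np.float64(0.0)]
19 [np.float64(0.0), np.float64(-0.0085), np.float64(0.0)]
20 [np.float64(0.0005), np.float64(-0.0085), np.float64(0.0)]
21 [np.float64(0.0015), np.float64(-0.008), np.float64(0.0)]
22 [np.float64(0.0025), np.float64(-0.008), np.float64(0.0)]
23 [np.float64(0.003), np.float64(-0.008), np.float64(0.0)]
24 [np.float64(0.0035), np.float64(-0.0075), np.float64(0.0)]
end cmd [ 0.5233 -0.0607  0.1872]
```

View pics/top2.png

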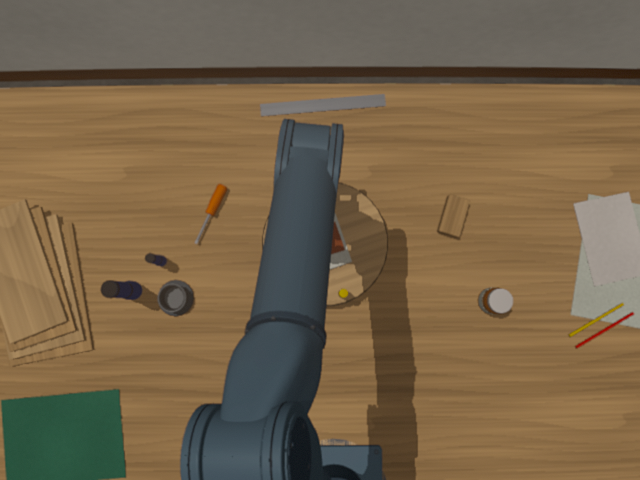

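The arm hides the bead, but the peg at (343,294) matches the prediction within 0.003 rad. The empty cup shows at (176,297). I'll keep following.

drive_tool:
  commands:
    - {"rot": [0,0,0],"delta_pos": [-0.013,0.003,0],"hand": -1}
    - {"rot": [0,0,0],"delta_pos": [-0.0095,0.001,0],"hand": -1}
    - {"rot": [0,0,0],"delta_pos": [-0.009,0,0],"hand": -1}
    - {"rot": [0,0,0],"delta_pos": [-0.0085,-0.0005,0],"hand": -1}
    - {"rot": [0,0,0],"delta_pos": [-0.0085,-0.0015,0],"hand": -1}
    - {"rot": [0,0,0],"delta_pos": [-0.0085,-0.0025,0],"hand": -1}
    - {"rot": [0,0,0],"delta_pos": [-0.008,-0.0035,0],"hand": -1}
    - {"rot": [0,0,0],"delta_pos": [-0.0075,-0.004,0],"hand": -1}
    - {"rot": [0,0,0],"delta_pos": [-0.0075,-0.0045,0],"hand": -1}
    - {"rot": [0,0,0],"delta_pos": [-0.0065,-0.0055,0],"hand": -1}
    - {"rot": [0,0,0],"delta_pos": [-0.006,-0.006,0],"hand": -1}
    - {"rot": [0,0,0],"delta_pos": [-0.0055,-0.0065,0],"hand": -1}

```text
time: 12.37
eef_pos: [0.6181, -0.0543, 0.1873]
ee_rot: [0.707, 0.707, 0.0, -0.0]
wrist_force: [0.3, -0.6, -2.1]
gripper_width: 0.0274
grip_force: 30.0
```

drive_tool:
  commands:
    - {"rot": [0,0,0],"delta_pos": [-0.005,-0.0075,0],"hand": -1}
    - {"rot": [0,0,0],"delta_pos": [-0.004,-0.0075,0],"hand": -1}
    - {"rot": [0,0,0],"delta_pos": [-0.0035,-0.0075,0],"hand": -1}
    - {"rot": [0,0,0],"delta_pos": [-0.0025,-0.008,0],"hand": -1}
    - {"rot": [0,0,0],"delta_pos": [-0.002,-0.0085,0],"hand": -1}
    - {"rot": [0,0,0],"delta_pos": [-0.001,-0.0085,0],"hand": -1}
    - {"rot": [0,0,0],"delta_pos": [0,-0.0085,0],"hand": -1}
    - {"rot": [0,0,0],"delta_pos": [0.0005,-0.0085,0],"hand": -1}
    - {"rot": [0,0,0],"delta_pos": [0.0015,-0.008,0],"hand": -1}
    - {"rot": [0,0,0],"delta_pos": [0.0025,-0.008,0],"hand": -1}
    - {"rot": [0,0,0],"delta_pos": [0.003,-0.008,0],"hand": -1}
    - {"rot": [0,0,0],"delta_pos": [0.0035,-0.0075,0],"hand": -1}

```text
time: 13.37
eef_pos: [0.522, -0.0602, 0.1872]
ee_rot: [0.707, 0.707, 0.0, -0.0]
wrist_force: [-0.0, -0.4, -1.6]
gripper_width: 0.027
grip_force: 30.0
```

```bash
python3 - <<'E'
from h import *
s=r.sense();cmd=np.array([.5233,-.0607,.1872])
print(s['time'],'lag mm',((cmd-s['eef_pos'])*1e3).round(1),s['wrist_force'])
plan(cmd,s['time'],24,.187)
E
```

```text
13.3667 lag mm [ 1.3 -0.5 -0. ] [-0.04839479 -0.42268969 -1.6486177 ]
fit [-2.355 -1.489 34.974] res [ 0.007 -0.    -0.004 -0.001 -0.003 -0.006 -0.004 -0.005  0.01   0.014
 -0.004 -0.003 -0.003  0.001]
w -1.1372232953676449 bead az now 4.2052742688102445
1 [np.float64(0.0045), np.float64(-0.007), np.float64(0.0)]
2 [np.float64(0.005), np.float64(-0.0065), np.float64(0.0)]
3 [np.float64(0.0055), np.float64(-0.006), np.float64(0.0)]
4 [np.float64(0.006), np.float64(-0.006), np.float64(0.0)]
5 [np.float64(0.007), np.float64(-0.0045), np.float64(0.0)]
6 [np.float64(0.007), np.float64(-0.0045), np.float64(0.0)]
7 [np.float64(0.0075), np.float64(-0.0035), np.float64(0.0)]
8 [np.float64(0.0075), np.float64(-0.003), np.float64(0.0)]
9 [np.float64(0.008), np.float64(-0.002), np.float64(0.0)]
10 [np.float64(0.008), np.float64(-0.0015), np.float64(0.0)]
11 [np.float64(0.008), np.float64(-0.0005), np.float64(0.0)]
12 [np.float64(0.008), np.float64(-0.0), np.float64(0.0)]
13 [np.float64(0.008), np.float64(0.001), np.float64(0.0)]
14 [np.float64(0.008), np.float64(0.0015), np.float64(0.0)]
15 [np.float64(0.0075), np.float64(0.002), np.float64(0.0)]
16 [np.float64(0.0075), np.float64(0.003), np.float64(0.0)]
17 [np.float64(0.0075), np.float64(0.0035), np.float64(0.0)]
18 [np.float64(0.0065), np.float64(0.0045), np.float64(0.0)]
19 [np.float64(0.0065), np.float64(0.005), np.float64(0.0)]
20 [np.float64(0.006), np.float64(0.005), np.float64(0.0)]
21 [np.float64(0.005), np.float64(0.006), np.float64(0.0)]
22 [np.float64(0.005), np.float64(0.0065), np.float64(0.0)]
23 [np.float64(0.004), np.float64(0.0065), np.float64(0.0)]
24 [np.float64(0.0035), np.float64(0.007), np.float64(0.0)]
end cmd [0.5298 0.0963 0.1872]
```

drive_tool:
  commands:
    - {"rot": [0,0,0],"delta_pos": [0.0045,-0.007,0],"hand": -1}
    - {"rot": [0,0,0],"delta_pos": [0.005,-0.0065,0],"hand": -1}
    - {"rot": [0,0,0],"delta_pos": [0.0055,-0.006,0],"hand": -1}
    - {"rot": [0,0,0],"delta_pos": [0.006,-0.006,0],"hand": -1}
    - {"rot": [0,0,0],"delta_pos": [0.007,-0.0045,0],"hand": -1}
    - {"rot": [0,0,0],"delta_pos": [0.007,-0.0045,0],"hand": -1}
    - {"rot": [0,0,0],"delta_pos": [0.0075,-0.0035,0],"hand": -1}
    - {"rot": [0,0,0],"delta_pos": [0.0075,-0.003,0],"hand": -1}
    - {"rot": [0,0,0],"delta_pos": [0.008,-0.002,0],"hand": -1}
    - {"rot": [0,0,0],"delta_pos": [0.008,-0.0015,0],"hand": -1}
    - {"rot": [0,0,0],"delta_pos": [0.008,-0.0005,0],"hand": -1}
    - {"rot": [0,0,0],"delta_pos": [0.008,0,0],"hand": -1}

```text
time: 14.37
eef_pos: [0.4778, 0.0222, 0.1872]
ee_rot: [0.707, 0.707, 0.0, 0.0]
wrist_force: [-0.3, 0.4, -1.6]
gripper_width: 0.0272
grip_force: 30.0
```

drive_tool:
  commands:
    - {"rot": [0,0,0],"delta_pos": [0.008,0.001,0],"hand": -1}
    - {"rot": [0,0,0],"delta_pos": [0.008,0.0015,0],"hand": -1}
    - {"rot": [0,0,0],"delta_pos": [0.0075,0.002,0],"hand": -1}
    - {"rot": [0,0,0],"delta_pos": [0.0075,0.003,0],"hand": -1}
    - {"rot": [0,0,0],"delta_pos": [0.0075,0.0035,0],"hand": -1}
    - {"rot": [0,0,0],"delta_pos": [0.0065,0.0045,0],"hand": -1}
    - {"rot": [0,0,0],"delta_pos": [0.0065,0.005,0],"hand": -1}
    - {"rot": [0,0,0],"delta_pos": [0.006,0.005,0],"hand": -1}
    - {"rot": [0,0,0],"delta_pos": [0.005,0.006,0],"hand": -1}
    - {"rot": [0,0,0],"delta_pos": [0.005,0.0065,0],"hand": -1}
    - {"rot": [0,0,0],"delta_pos": [0.004,0.0065,0],"hand": -1}
    - {"rot": [0,0,0],"delta_pos": [0.0035,0.007,0],"hand": -1}

```text
time: 15.37
eef_pos: [0.53, 0.0967, 0.1872]
ee_rot: [0.707, 0.707, -0.0, 0.0]
wrist_force: [0.4, -0.7, -1.4]
gripper_width: 0.0272
grip_force: 30.0
```

```bash
python3 - <<'E'
from h import *
s=r.sense();cmd=np.array([.5298,.0963,.1872])
print(s['time'],'lag mm',((cmd-s['eef_pos'])*1e3).round(1),s['wrist_force'])
d=log('side');im=d['pixels'][150:330,230:430];save(dict(pixels=np.ascontiguousarray(cv2.resize(im,None,fx=3,fy=3))),'side4.png')
plan(cmd,s['time']+.05,24,.187)
E
```

```text
15.3667 lag mm [-0.2 -0.4  0. ] [ 0.40165636 -0.65884024 -1.43306607]
15.3667 side {'bead': (1.994, 105, 0.095)}
fit [-2.355 -1.489 34.974] res [ 0.007 -0.    -0.004 -0.001 -0.003 -0.006 -0.004 -0.005  0.01   0.014
 -0.004 -0.003 -0.003  0.001]
w -1.0724816394035226 bead az now 1.9409749500052804
1 [np.float64(0.0045), np.float64(0.012), np.float64(0.0)]
2 [np.float64(0.002), np.float64(0.0075), np.float64(0.0)]
3 [np.float64(0.001), np.float64(0.008), np.float64(0.0)]
4 [np.float64(0.0005), np.float64(0.0075), np.float64(0.0)]
5 [np.float64(-0.0), np.float64(0.008), np.float64(0.0)]
6 [np.float64(-0.001), np.float64(0.0075), np.float64(0.0)]
7 [np.float64(-0.0015), np.float64(0.0075), np.float64(0.0)]
8 [np.float64(-0.0025), np.float64(0.0075), np.float64(0.0)]
9 [np.float64(-0.003), np.float64(0.007), np.float64(0.0)]
10 [np.float64(-0.0035), np.float64(0.007), np.float64(0.0)]
11 [np.float64(-0.004), np.float64(0.0065), np.float64(0.0)]
12 [np.float64(-0.0045), np.float64(0.006), np.float64(0.0)]
13 [np.float64(-0.005), np.float64(0.006), np.float64(0.0)]
14 [np.float64(-0.0055), np.float64(0.005), np.float64(0.0)]
15 [np.float64(-0.006), np.float64(0.0045), np.float64(0.0)]
16 [np.float64(-0.0065), np.float64(0.0045), np.float64(0.0)]
17 [np.float64(-0.0065), np.float64(0.0035), np.float64(0.0)]
18 [np.float64(-0.007), np.float64(0.003), np.float64(0.0)]
19 [np.float64(-0.007), np.float64(0.0025), np.float64(0.0)]
20 [np.float64(-0.0075), np.float64(0.0015), np.float64(0.0)]
21 [np.float64(-0.0075), np.float64(0.0015), np.float64(0.0)]
22 [np.float64(-0.0075), np.float64(0.0005), np.float64(0.0)]
23 [np.float64(-0.007), np.float64(-0.0005), np.float64(0.0)]
24 [np.float64(-0.0075), np.float64(-0.0005), np.float64(0.0)]
end cmd [0.6533 0.0038 0.1872]
```

View pics/side4.png

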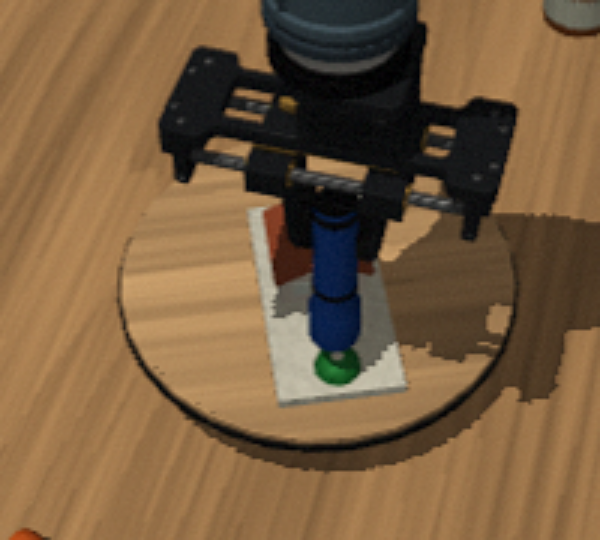

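The side view shows the lens at crop (335,338), directly above the bead at (338,364). It is centred with a clear gap. Two more seconds.

drive_tool:
  commands:
    - {"rot": [0,0,0],"delta_pos": [0.0045,0.011,0],"hand": -1}
    - {"rot": [0,0,0],"delta_pos": [0.002,0.0085,0],"hand": -1}
    - {"rot": [0,0,0],"delta_pos": [0.001,0.008,0],"hand": -1}
    - {"rot": [0,0,0],"delta_pos": [0.0005,0.0075,0],"hand": -1}
    - {"rot": [0,0,0],"delta_pos": [0,0.008,0],"hand": -1}
    - {"rot": [0,0,0],"delta_pos": [-0.001,0.0075,0],"hand": -1}
    - {"rot": [0,0,0],"delta_pos": [-0.0015,0.0075,0],"hand": -1}
    - {"rot": [0,0,0],"delta_pos": [-0.0025,0.0075,0],"hand": -1}
    - {"rot": [0,0,0],"delta_pos": [-0.003,0.007,0],"hand": -1}
    - {"rot": [0,0,0],"delta_pos": [-0.0035,0.007,0],"hand": -1}
    - {"rot": [0,0,0],"delta_pos": [-0.004,0.0065,0],"hand": -1}
    - {"rot": [0,0,0],"delta_pos": [-0.0045,0.006,0],"hand": -1}

```text
time: 16.42
eef_pos: [0.6219, 0.0838, 0.1872]
ee_rot: [0.707, 0.707, -0.0, 0.0]
wrist_force: [0.4, 0.7, -0.6]
gripper_width: 0.0274
grip_force: 30.0
```

drive_tool:
  commands:
    - {"rot": [0,0,0],"delta_pos": [-0.005,0.006,0],"hand": -1}
    - {"rot": [0,0,0],"delta_pos": [-0.0055,0.005,0],"hand": -1}
    - {"rot": [0,0,0],"delta_pos": [-0.006,0.0045,0],"hand": -1}
    - {"rot": [0,0,0],"delta_pos": [-0.0065,0.0045,0],"hand": -1}
    - {"rot": [0,0,0],"delta_pos": [-0.0065,0.0035,0],"hand": -1}
    - {"rot": [0,0,0],"delta_pos": [-0.007,0.003,0],"hand": -1}
    - {"rot": [0,0,0],"delta_pos": [-0.007,0.0025,0],"hand": -1}
    - {"rot": [0,0,0],"delta_pos": [-0.0075,0.0015,0],"hand": -1}
    - {"rot": [0,0,0],"delta_pos": [-0.0075,0.0015,0],"hand": -1}
    - {"rot": [0,0,0],"delta_pos": [-0.0075,0.0005,0],"hand": -1}
    - {"rot": [0,0,0],"delta_pos": [-0.007,-0.0005,0],"hand": -1}
    - {"rot": [0,0,0],"delta_pos": [-0.0075,-0.0005,0],"hand": -1}

```text
time: 17.42
eef_pos: [0.6527, 0.0031, 0.1872]
ee_rot: [0.707, 0.707, -0.0, -0.0]
wrist_force: [0.1, -0.4, -0.8]
gripper_width: 0.0274
grip_force: 30.0
```

```bash
python3 - <<'E'
from h import *
log('top'); go([.4435,.36,.26]); f,w=fit()
s=r.sense();th=f(s['time']);print((C+.088*np.array([np.cos(th),np.sin(th)])),s['eef_pos'],s['wrist_force'])
d=viewer.snapshot('top')
K=np.array(d['intrinsics']);vv,uu=np.mgrid[:480,:640]
p=cv2.undistortPoints(np.stack([uu,vv],-1).reshape(-1,1,2).astype(float),K,np.array(d['dist_coeffs'])).reshape(480,640,2)
P=(np.dstack([p,np.ones((480,640))])*d['range_z'][...,None]-np.array(d['t']))@np.array(d['R'])
m=(P[...,2]>.03)&(P[...,2]<.055)&(uu>145)&(uu<205)&(vv>270)&(vv<330)
c=max(cv2.findContours(m.astype(np.uint8),0,1)[0],key=cv2.contourArea).reshape(-1,2)
for z in(.042,):
  X=ray(d,c,z)[:,:2];A=np.c_[2*X,np.ones(len(X))];q=np.linalg.lstsq(A,(X**2).sum(1),rcond=None)[0];print('rim circle',q[:2],np.sqrt(q[2]+q[0]**2+q[1]**2))
g=hsv(d)[...,2]
m=(P[...,2]>.004)&(P[...,2]<.055)&(uu>145)&(uu<205)&(vv>270)&(vv<330)
c=max(cv2.findContours(m.astype(np.uint8),0,1)[0],key=cv2.contourArea).reshape(-1,2);X=ray(d,c,.008)[:,:2];A=np.c_[2*X,np.ones(len(X))];q=np.linalg.lstsq(A,(X**2).sum(1),rcond=None)[0];print('foot circle',q[:2],np.sqrt(q[2]+q[0]**2+q[1]**2))
E
```

```text
17.4167 top {}
t 17.4667 pos [0.6524 0.0008 0.1874] x [ 0.002  1.    -0.001] y [ 1.    -0.002 -0.   ] z [-0.    -0.001 -1.   ] tool delta [ 0.3587 -0.2097 -0.0731]
fit [-2.355 -1.489 34.974] res [ 0.007 -0.    -0.004 -0.001 -0.003 -0.006 -0.004 -0.005  0.01   0.014
 -0.004 -0.003 -0.003  0.001]
[0.65244209 0.00179873] [0.65243873 0.00076831 0.18736282] [ 0.20339894 -1.61869767 -0.55803429]
rim circle [0.44377706 0.36270555] 0.031432771582669015
foot circle [0.4434287  0.36221054] 0.041342817505169195
```

drive_tool:
  commands:
    - {"rot": [0,0,0],"delta_pos": [0,0,-0.02],"hand": -1}
    - {"rot": [0,0,0],"delta_pos": [0,0,-0.02],"hand": -1}
    - {"rot": [0,0,0],"delta_pos": [0.015,-0.009,0],"hand": -1}
    - {"rot": [0,0,0],"delta_pos": [0.025,-0.0148,0],"hand": -1}
    - {"rot": [0,0,0],"delta_pos": [0.035,-0.0205,0],"hand": -1}
    - {"rot": [0,0,0],"delta_pos": [0.035,-0.0205,0],"hand": -1}
    - {"rot": [0,0,0],"delta_pos": [0.035,-0.0205,0],"hand": -1}
    - {"rot": [0,0,0],"delta_pos": [0.035,-0.0205,0],"hand": -1}
    - {"rot": [0,0,0],"delta_pos": [0.035,-0.0205,0],"hand": -1}
    - {"rot": [0,0,0],"delta_pos": [0.035,-0.0205,0],"hand": -1}
    - {"rot": [0,0,0],"delta_pos": [0.035,-0.0205,0],"hand": -1}
    - {"rot": [0,0,0],"delta_pos": [0.03,-0.018,0],"hand": -1}

```text
time: 18.52
eef_pos: [0.4652, 0.3219, 0.2274]
ee_rot: [0.706, 0.708, 0.0, -0.001]
wrist_force: [0.2, 0.6, -1.4]
gripper_width: 0.0269
grip_force: 30.0
```

drive_tool:
  commands:
    - {"rot": [0,0,0],"delta_pos": [0.02,-0.012,0],"hand": -1}
    - {"rot": [0,0,0],"delta_pos": [0.012,-0.007,0],"hand": -1}
    - {"rot": [0,0,0],"delta_pos": [0.008,-0.005,0],"hand": -1}
    - {"rot": [0,0,0],"delta_pos": [0,0,0],"hand": -1}
    - {"rot": [0,0,0],"delta_pos": [0,0,0],"hand": -1}
    - {"rot": [0,0,0],"delta_pos": [0,0,0],"hand": -1}

```text
time: 19.02
eef_pos: [0.4445, 0.3573, 0.2273]
ee_rot: [0.708, 0.706, -0.0, 0.0]
wrist_force: [0.3, -0.2, -1.8]
gripper_width: 0.0274
grip_force: 30.0
```

```bash
python3 - <<'E'
from h import *
d=snap('side');e=d['s']['eef_pos']
h=hsv(d).astype(int);m=(h[...,0]>105)&(h[...,0]<130)&(h[...,1]>110)&(h[...,2]>25)
vv,uu=np.nonzero(m);z=d['range_z'][vv,uu]
p=cv2.undistortPoints(np.c_[uu,vv].reshape(-1,1,2).astype(float),d['intrinsics'],d['dist_coeffs']).reshape(-1,2)
P=(np.c_[p,np.ones(len(p))]*z[:,None]-d['t'])@d['R']
P=P[(abs(P[:,0]-e[0])<.025)&(abs(P[:,1]-e[1]-.01)<.03)]
for a,bb,rad in((.13,.168,.017),(.18,.21,.014)):
  w=P[(P[:,2]>a)&(P[:,2]<bb)]
  if len(w)>10:print(a,len(w),least_squares(lambda c:np.hypot(w[:,0]-c[0],w[:,1]-c[1])-rad,w[:,:2].mean(0)-[0.,.01],loss='soft_l1',f_scale=.001).x-e[:2])
print('zmin',np.percentile(P[:,2],1))
go([.4437,.3583,.0952])
E
```

```text
0.13 107 [0.00037958 0.00387456]
0.18 151 [0.00010025 0.00512339]
zmin 0.1469162196369757
t 19.0667 pos [0.4446 0.3572 0.2273] x [ 0.002  1.    -0.001] y [ 1.    -0.002  0.001] z [ 0.001 -0.001 -1.   ] tool delta [ 0.0011 -0.0009  0.1321]
```

drive_tool:
  commands:
    - {"rot": [0,0,0],"delta_pos": [0.001,-0.001,0.02],"hand": -1}
    - {"rot": [0,0,0],"delta_pos": [0,0,0.03],"hand": -1}
    - {"rot": [0,0,0],"delta_pos": [0,0,0.025],"hand": -1}
    - {"rot": [0,0,0],"delta_pos": [0,0,0.02],"hand": -1}
    - {"rot": [0,0,0],"delta_pos": [0,0,0.015],"hand": -1}
    - {"rot": [0,0,0],"delta_pos": [0,0,0.01],"hand": -1}
    - {"rot": [0,0,0],"delta_pos": [0,0,0.006],"hand": -1}
    - {"rot": [0,0,0],"delta_pos": [0,0,0.003],"hand": -1}
    - {"rot": [0,0,0],"delta_pos": [0,0,0.001],"hand": -1}
    - {"rot": [0,0,0],"delta_pos": [0,0,0],"hand": -1}
    - {"rot": [0,0,0],"delta_pos": [0,0,0],"hand": -1}

```text
time: 19.98
eef_pos: [0.443, 0.3602, 0.098]
ee_rot: [0.707, 0.707, 0.001, 0.0]
wrist_force: [-0.0, -0.4, -1.8]
gripper_width: 0.0272
grip_force: 30.0
```

drive_tool:
  commands:
    - {"rot": [0,0,0],"delta_pos": [0,0,0.0015],"hand": -1}
    - {"rot": [0,0,0],"delta_pos": [0,0,0],"hand": -1}
    - {"rot": [0,0,0],"delta_pos": [0,0,0],"hand": -1}

```text
time: 20.23
eef_pos: [0.4425, 0.3599, 0.096]
ee_rot: [0.707, 0.707, 0.0, -0.0]
wrist_force: [0.8, -0.6, -1.7]
gripper_width: 0.0271
grip_force: 30.0
```

drive_tool:
  commands:
    - {"rot": [0,0,0],"delta_pos": [0,0,0.0015],"hand": -1}
    - {"rot": [0,0,0],"delta_pos": [0,0,0],"hand": -1}
    - {"rot": [0,0,0],"delta_pos": [0,0,0],"hand": -1}

```text
time: 20.48
eef_pos: [0.4429, 0.3601, 0.0952]
ee_rot: [0.707, 0.707, 0.0, -0.0]
wrist_force: [-1.5, -1.7, 6.9]
gripper_width: 0.0271
grip_force: 30.0
```

Contact with the cup floor, with the force turning from −1.7 to +6.9 N at the same height as when I gripped it. Release to 50 mm (staying clear of the neighbours), then rise.

drive_tool:
  commands:
    - {"rot": [0,0,0],"delta_pos": [0,0,-0.0005],"hand": -1}
    - {"rot": [0,0,0],"delta_pos": [0,0,0],"hand": 0.2}
    - {"rot": [0,0,0],"delta_pos": [0,0,0],"hand": 0.2}
    - {"rot": [0,0,0],"delta_pos": [0,0,0],"hand": 0.2}
    - {"rot": [0,0,0],"delta_pos": [0,0,0],"hand": 0.2}
    - {"rot": [0,0,0],"delta_pos": [0,0,-0.01],"hand": 0.2}
    - {"rot": [0,0,0],"delta_pos": [0,0,-0.02],"hand": 0.2}
    - {"rot": [0,0,0],"delta_pos": [0,0,-0.035],"hand": 0.2}
    - {"rot": [0,0,0],"delta_pos": [0,0,-0.035],"hand": 0.2}
    - {"rot": [0,0,0],"delta_pos": [0,0,-0.035],"hand": 0.2}
    - {"rot": [0,0,0],"delta_pos": [0,0,-0.02],"hand": 0.2}
    - {"rot": [0,0,0],"delta_pos": [0,0,0],"hand": 0.2}

```text
time: 21.48
eef_pos: [0.4449, 0.3614, 0.2554]
ee_rot: [0.707, 0.707, 0.005, -0.0]
wrist_force: [-0.1, 0.0, -0.2]
gripper_width: 0.0528
grip_force: 0.0
```

```bash
python3 - <<'E'
from h import *
s=r.sense();print(s['time'],s['eef_pos'],s['gripper_width'])
d=snap('side');save(d,'side5.png')
E
```

```text
21.4833 [0.44490894 0.36136138 0.25536294] 0.05284058204645854
```

View pics/side5.png

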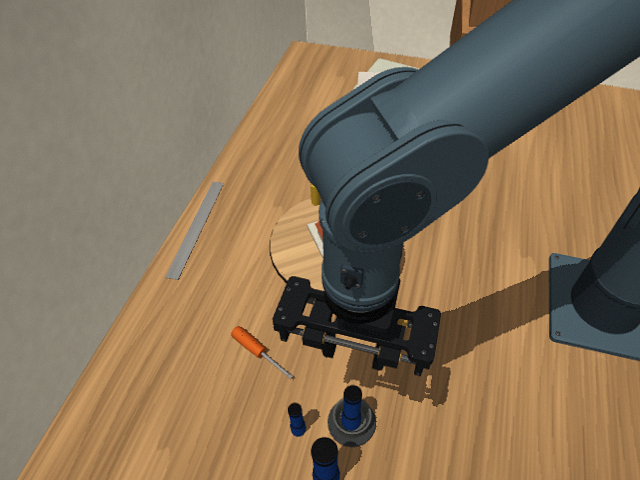

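The torch stands upright in its cup at (351,410), same look as at the start, with the gripper well clear above it. The screwdriver at (262,350) is unmoved. I let the arm settle for half a second and hand in.

drive_tool:
  commands:
    - {"rot": [0,0,0],"delta_pos": [0,0,0],"hand": 0.2}
    - {"rot": [0,0,0],"delta_pos": [0,0,0],"hand": 0.2}
    - {"rot": [0,0,0],"delta_pos": [0,0,0],"hand": 0.2}
    - {"rot": [0,0,0],"delta_pos": [0,0,0],"hand": 0.2}
    - {"rot": [0,0,0],"delta_pos": [0,0,0],"hand": 0.2}
    - {"rot": [0,0,0],"delta_pos": [0,0,0],"hand": 0.2}

```text
time: 22.03
eef_pos: [0.4423, 0.3596, 0.2492]
ee_rot: [0.707, 0.707, -0.0, 0.0]
wrist_force: [-0.2, -0.1, 0.1]
gripper_width: 0.0528
grip_force: 0.0
```

```bash
python3 -c "
from h import *
print(job.sign_off())"
```

```text
the job is handed in; nothing more can be done
None
```

I handed the job in at about 22 s; sign-off returned no verdict. The turntable was set turning at about 1.4 rad/s, the torch followed the bead for about 7 s at a planned 28 mm above it, and it now stands released in its stand.

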